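# Move the shared key from the tall lock box to the low one and hold its sprung latch open

### The job

The one key for both lock boxes is still in the tall box: turn it back a quarter turn anticlockwise until it stops, which locks that box, and lift the key out. Put it fully home in the lock of the low box - its pins are sticky, so expect to have to wiggle it gently past them - and turn it a quarter clockwise until it stops. The latch is sprung: keep hold of the key and finish while holding it fully turned, so that I can lift the lid, and leave the other things on the worktop where they are.

Things in the scene. Friction and masses are not known exactly. Their poses are not given: they have to be found in the camera images.
- key: The key, about 60 g, upright in the tall box's lock at the start. Origin on the shank's axis at its tip; z up the shank to the head; x the way its bit points, in the plane of the flat head. Round steel shank 8 mm thick, tapered over its lowest 4 mm. A collar 17 mm across at z = 30 to 34 mm rests on the latch case when the key is fully home.
- key_head (a point): Centre of the key's black plastic head, 55 mm above the key's origin, the place to grip: 30 mm wide along the key's x, 10 mm thick along its y (pads on the two flats), from z = 36 to 74 mm of the key. Fully home, its lower edge is 6 mm above the latch case, so keep fingertips no more than 20 mm below this point. Axes as the key's.
- key_bit (a point): Outer lower corner (toe) of the key's bit, the one flat steel tooth of the key: 6 mm thick along the key's y, out to x = 11 mm, from z = 2 to 20 mm of the key; its toe, below z = 10 mm, is only 2.4 mm thick. Axes as the key's.
- tall_box: Tall grey steel lock box, fixed to the worktop: 170 mm deep (x), 150 mm wide (y), 105 mm to the lid. Origin under its centre, x to its hinge side, z up. Near its front edge stands a steel latch case, 54 x 54 mm, 36 mm high, with the keyhole on top; the bolt comes out of the case into a keeper on the lid.
- low_box: Low grey steel lock box, fixed: 170 mm deep (x), 205 mm wide (y), 62 mm to the lid, on which a carrying handle lies folded. Origin under its centre, x to its hinge side, z up. Its latch case, keyhole and keeper have the same size and place as on the tall box.
- tall_box_keyhole (a point): Centre of the keyhole in the top face of the tall box's latch case, 141 mm above the worktop, axes as the box. In the 6 mm top plate: a 10 mm hole with a slot towards -x, 10 mm wide, out to 12.5 mm. The bit passes only pointing along -x (within 0.17 rad); at the start it points along +y under the plate, so the key is captive. Home, the key's origin is 30 mm below; 30 mm of lift clears it.
- low_box_keyhole (a point): Centre of the same keyhole in the top face of the low box's latch case, 98 mm above the worktop, axes as the box (slot towards -x). The key goes in with its bit along -x; fully home its origin is 30 mm below this point and its collar rests on the case. The bit clears the plate in the last 4 mm; it turns clockwise seen from above until it points along +y.
- low_box_pins (a point): Where two sticky pins stand out into the keyway of the low box's lock, one from each side of the bit, 12 mm below the case's top. The thin toe slips between them, then the 6 mm part of the bit lands on them 8 mm short of home and jams under a straight push (20 N or so). Twisting the key 0.2 rad each way under 5 to 10 N lets the toe push them aside (1.5 N each, they stay); then it sinks home.
- tall_lock (a joint): Rotor of the tall box's lock, turned by the key: 0 at the start (bolt drawn back), 1.571 at its stop, a quarter anticlockwise seen from above (bolt out in its keeper, key free to lift). Stays where it is left; friction 0.03 N m. The bit has about 0.1 rad of play in it either way.
- low_lock (a joint): Rotor of the low box's lock: 0 at rest (bolt in its keeper), 1.571 at its stop, a quarter clockwise seen from above (bolt drawn back 12 mm, clear of the keeper). A spring turns it back with 0.06 N m at rest, 0.19 N m at the stop. The bit has about 0.1 rad of play in it, so turn the key some 1.7 rad to be sure of the stop.
- oil_bottle: Bystander: clear glass oil bottle, 61 mm across, 268 mm tall, origin under its centre.
- spice_jar: Bystander: spice jar with red cap, 45 mm across, 106 mm tall, origin under its centre.
- tin: Bystander: flat food tin, 86 mm across, 40 mm high, origin under its centre.
- lemon: Bystander: lemon, 71 x 53 x 51 mm, origin under its centre.
- garlic: Bystander: garlic bulb, 60 mm, origin under its centre.
- teaspoon: Bystander: teaspoon, 130 mm long, lying, origin under its centre.

How it is judged:
On the way, in this order (a step that is already met when the one before it is completed fails the run):
1. the key, still in the tall box's lock, is turned back to its stop (value of joint tall_lock above 1.25 rad and distance between key and tall_box_keyhole below 0.036 m), for 0.1 s.
2. the key is lifted right out of the tall box's lock (z of key in the frame of tall_box_keyhole above 0.003 m), for 0.1 s.
3. the key is fully home in the low box's lock, not yet turned (z of key in the frame of low_box_keyhole below -0.0265 m and horizontal distance between key and low_box_keyhole below 0.004 m and angle between key's own z axis and vertical below 0.12 rad and value of joint low_lock below 0.5 rad), for 0.1 s.
At the end, for the whole second after the job is handed in: the key is home in the low box's lock (within 3.5 mm of its depth, 4 mm of its axis, upright within 0.12 rad), that lock is held turned against its spring beyond 1.3 rad of its 1.571 (bolt clear of the keeper) with the fingers gripping the key, and the tall box's lock is left locked (beyond 1.2 rad) (z of key in the frame of low_box_keyhole below -0.0265 m and horizontal distance between key and low_box_keyhole below 0.004 m and angle between key's own z axis and vertical below 0.12 rad and value of joint low_lock above 1.3 rad and contact force between the fingers and key above 1 N and value of joint tall_lock above 1.2 rad); the arm keeps its last pose, push and grip.
It fails at once if another thing on the worktop is pushed more than 4 cm (distance of any of oil_bottle, spice_jar, tin, lemon, garlic, teaspoon from where it was at the start of the episode above 0.04 m).
It also fails if it takes over 61 s, if anything falls off the work surface, if the arm or the gripper's body presses on something with over 40 N, if the wrist force passes 120 N, or if a joint passes its speed limit or range.

### The arm

A 6-joint arm with a two-finger parallel gripper is mounted at the origin on a cart in front of the work surface, level with it; the furniture and walls round the work are solid. World frame = base frame: x ahead of the robot, y to its left, z up, the work surface at z = 0. Lengths are in m, angles in rad, forces in N, time in s.
With the tool pointing down it reaches from about 0.275 to 0.725 m from the base axis. Payload 15.9 kg.
Tool frame: the origin (TCP) lies midway between the tips of the shut fingers; the grasp point (between the pads) lies 19 mm behind it; x points along the fingers, y is the direction in which the jaws open and shut, and the axes are right-handed (so a half turn about x gives the same grasp; the last joint's range is limited). The gripper opens to 85 mm and grips with 20 to 120 N. Pads are 22 mm wide; open, the fingers measure 114 mm over their backs; the gripper's body (76 mm by 85 mm) begins 54 mm behind the grasp point. The pads swing forward as they close: fully open they stand 13 mm farther back than shut.
Start: joints at [1.249, 0.213, -0.034, 1.323, 0, 1.571], TCP at [0.158, 0.474, 0.231] pointing down, gripper open.
Joint ranges: [-2.98, 2.98], [-0.74, 1.72], [-1.14, 1.35], [-2.1, 2.04], [-1.57, 1.44], [-3.14, 3.14]. Speed limits (rad/s): [1.89, 1.89, 2.39, 2.57, 3.14, 3.14].

### API

Orientations are given as a rotation vector (axis times angle).
In Python, from station import manip gives the robot as it stands. The module is installed in compiled form; this text tells all that it offers.
- The arm moves only by the tool arm_command, never from a script. Its argument "commands" is a list that holds one entry, the list of rows, each a list of 4 numbers: the shift along the tool's x, y, z in mm, then the turn about the tool's x in rad. A call has 1 to 12 rows; each row is the pose to reach, as a shift and turn from the pose measured when the call began, along the tool's axes at that moment; what a row does not reach only later rows make up. A row lasts 1/12 s, in which the tool goes at most 41.7 mm and 7.16 degrees, less where a joint would pass 70% of its speed; a pose out of reach is approached as far as the arm can. A call with a gripper value outside its range is refused whole. "claw" is the gripper's target within -1 to 1 (shut at 1, half-way at 0, fully open at -1), set as the call begins (left out, the last holds). The fingers move at their own pace and stop on an object; the grip force is fixed at half the most. Time passes only in rows, so rows that repeat a pose let the fingers close. It gives the time, the measured TCP pose, the force and the opening at its end, in the units of the state.
- manip.state(): the state, without advancing time (a new reading comes with each control period).
- manip.grab_frame(name): name is "scene" or "top" or "wrist"; returns the picture (420x560x3 uint8, red, green, blue); there is no depth.
- manip.get_calibration(name): a dict with "fx", "fy", "cx", "cy" (pixels), "cam_to_world" (4x4, takes a point from camera to world coordinates); the wrist camera has in their place "mount" (4x4, takes a point from camera to tool coordinates, whose origin is the TCP and whose axes are the tool frame's). Camera axes: x right, y up, looking along -z (the intrinsics and any distortion apply to the point x, -y, -z); pixel columns grow to the right and rows downward; lengths in m; the calibration is good to about 2 mm. A picture is of the moment at which its call begins: read the wrist's pose just before it. get_calibration takes no time and is no camera call.
- manip.close_job(): hands the job in, once; it reports no verdict.
The state is a dict: "time_s": time; "joint_pos": joint angles; "qvel": joint speeds; "joint_torque": joint torques, N m; "position": TCP position; "orientation": TCP orientation; "force": force on the tool from outside, world axes, zero at the start; "torque": the same for the moment, N m; "finger_gap": finger opening in m.
Only numpy, scipy, OpenCV 4.12 (cv2) and the standard library are available. Lean on these libraries where they do the work, as an engineer would, in place of code of your own. Each camera call takes 0.05 s, during which the arm holds its last target.

## Working session

There is one attempt and no reset: what is moved stays moved. The work goes in short steps, Python scripts to look and compute and a tool call to move; the robot and the scene stay as the last step left them, time stands still between calls to the robot, and variables do not carry over. Pictures are saved under pics/ and viewed, and the job is handed in when it is done.

Besides the shell and the picture viewer there is one more tool, called after "Emit:" as name(argument=value, ...) on one line, values as JSON. arm_command: Moves the arm, as the interface text tells. Its arguments: {"type":"object","properties":{"commands":{"type":"array","items":{"type":"array","items":{"type":"array","items":{"type":"number"}}}},"claw":{"type":"number"}},"required":["commands"]}

```bash
mkdir -p pics
python3 - <<'E'
from station import manip
import cv2
s=manip.state(); print(s)
for n in ["scene","top","wrist"]:
    c=manip.get_calibration(n); print(n,c)
    im=manip.grab_frame(n); cv2.imwrite(f"pics/{n}0.png",im[:,:,::-1])
E
```

```text
{'time_s': 0.0, 'joint_pos': array([ 1.24903327e+00,  2.13363200e-01, -3.50537750e-02,  1.32352906e+00,
        4.10980235e-06,  1.57075247e+00]), 'qvel': array([-0.00088058,  0.00019637, -0.00035225,  0.00084384,  0.00075008,
       -0.00052358]), 'joint_torque': array([ 4.00937948e-03, -6.86150694e+01,  4.87125349e+01,  1.76081818e-02,
        2.41526313e-04, -2.44424044e-06]), 'position': array([0.15800718, 0.4740059 , 0.23081477]), 'orientation': array([ 0.25159318,  1.55619861, -0.25338113]), 'force': array([-0.86162145,  0.49705321, -0.51641578]), 'torque': array([ 0.0517975 ,  0.01199004, -0.03470985]), 'finger_gap': 0.08525517177172325}
scene {'fx': 522.3263907109823, 'fy': 522.3263907109823, 'cx': 274.4103101068731, 'cy': 204.67138260062754, 'cam_to_world': array([[-0.86764736,  0.20247472, -0.45408375, -0.28966044],
       [-0.49707308, -0.3343198 ,  0.80071757,  1.40668075],
       [ 0.01031587,  0.92045329,  0.39071643,  0.82770463],
       [ 0.        ,  0.        ,  0.        ,  1.        ]])}
top {'fx': 383.1038350543757, 'fy': 383.1038350543757, 'cx': 282.29924966518445, 'cy': 214.39102030950596, 'cam_to_world': array([[ 0.01670555,  0.98247246, -0.18565771,  0.30253863],
       [-0.99966607,  0.02007311,  0.01627354, -0.00257761],
       [ 0.01971503,  0.18532386,  0.98247971,  1.15503422],
       [ 0.        ,  0.        ,  0.        ,  1.        ]])}
wrist {'fx': 289.9718978036069, 'fy': 289.9718978036069, 'cx': 281.16371465027106, 'cy': 203.32243278334943, 'mount': array([[ 9.39708947e-04,  3.08764201e-01, -9.51138153e-01,
        -1.42056713e-01],
       [ 9.99999437e-01,  1.78135488e-04,  1.04581051e-03,
        -3.56013767e-04],
       [ 4.92340307e-04, -9.51138600e-01, -3.08763860e-01,
        -7.91388398e-02],
       [ 0.00000000e+00,  0.00000000e+00,  0.00000000e+00,
         1.00000000e+00]])}
```

View pics/scene0.png

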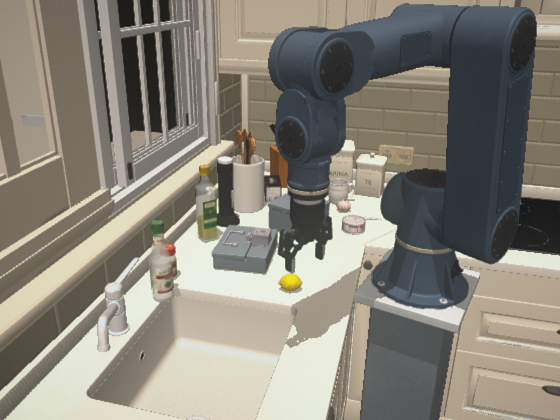

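View pics/top0.png

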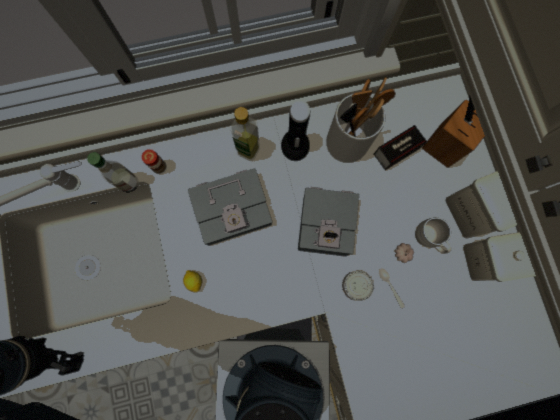

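View pics/wrist0.png

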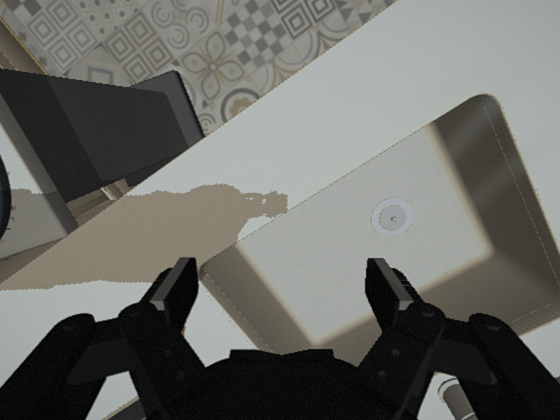

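Run:
```python
import cv2
im=cv2.imread("pics/top0.png")
c=im[160:265,180:370]; cv2.imwrite("pics/topcrop.png",cv2.resize(c,None,fx=4,fy=4,interpolation=cv2.INTER_CUBIC))
im=cv2.imread("pics/scene0.png")
c=im[180:290,200:340]; cv2.imwrite("pics/scenecrop.png",cv2.resize(c,None,fx=5,fy=5,interpolation=cv2.INTER_CUBIC))
```

```text
(no output)
```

View pics/topcrop.png

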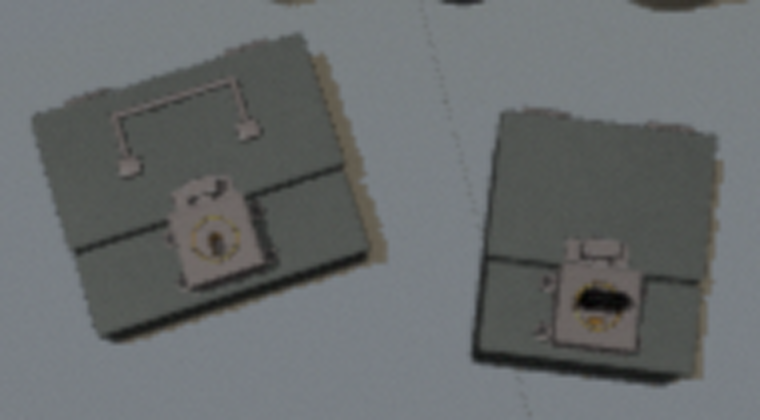

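View pics/scenecrop.png

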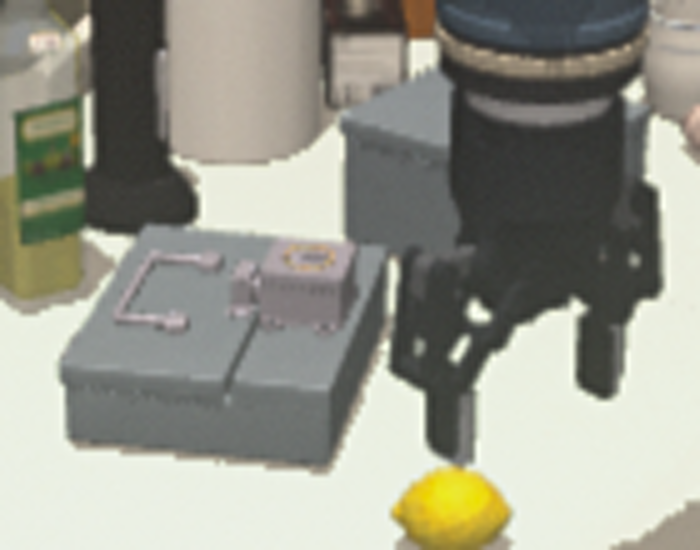

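```bash
cat > h.py <<'E'
import numpy as np, cv2
from scipy.spatial.transform import Rotation as Ro
from station import manip
def calib(n,s=None):
    c=manip.get_calibration(n)
    if n=="wrist":
        s=s or manip.state()
        T=np.eye(4);T[:3,:3]=Ro.from_rotvec(s["orientation"]).as_matrix();T[:3,3]=s["position"]
        c=dict(c);c["cam_to_world"]=T@c["mount"]
    return c
def ray(c,uv):
    d=np.array([(uv[0]-c["cx"])/c["fx"],-(uv[1]-c["cy"])/c["fy"],-1.]);M=c["cam_to_world"]
    return M[:3,3],M[:3,:3]@d
def onplane(c,uv,z):
    o,d=ray(c,uv);return o+d*(z-o[2])/d[2]
def proj(c,p):
    M=c["cam_to_world"];q=M[:3,:3].T@(np.asarray(p)-M[:3,3])
    return np.array([c["cx"]+c["fx"]*q[0]/-q[2],c["cy"]-c["fy"]*q[1]/-q[2]])
def snap(n,f):
    s=manip.state();im=manip.grab_frame(n);cv2.imwrite("pics/"+f,im[:,:,::-1]);return calib(n,s),im
E
python3 - <<'E'
from h import *
c=calib("top")
P=lambda u,v,z:onplane(c,(180+u/4,160+v/4),z).round(4)
print("tall lid",P(503,112,.105),P(716,135,.105)); print("tall latch",[P(*p,.141) for p in [(560,265),(645,275),(635,352),(552,345)]])
print("tall ring",P(598,307,.141))
print("low lid",P(33,115,.062),P(302,35,.062)); print("low latch",[P(*p,.098) for p in [(170,205),(250,185),(268,265),(190,290)]])
print("low ring",P(215,240,.098))
s=manip.state(); print(Ro.from_rotvec(s["orientation"]).as_matrix().round(3))
im=cv2.imread("pics/top0.png")
for n,(a,b,d,e) in dict(tl=(212,235,225,250),lo=(200,225,218,250)).items(): pass
a=cv2.resize(im[215:255,310:350],None,fx=14,fy=14,interpolation=cv2.INTER_CUBIC)
b=cv2.resize(im[200:240,215:255],None,fx=14,fy=14,interpolation=cv2.INTER_CUBIC)
cv2.imwrite("pics/latch.png",cv2.resize(np.hstack([a,b]),(800,400)))
E
```

```text
tall lid [ 0.5783 -0.0851  0.105 ] [ 0.5648 -0.236   0.105 ]
tall latch [array([ 0.4638, -0.1211,  0.141 ]), array([ 0.4582, -0.1782,  0.141 ]), array([ 0.4063, -0.1709,  0.141 ]), array([ 0.41  , -0.1157,  0.141 ])]
tall ring [ 0.436  -0.1465  0.141 ]
low lid [0.5798 0.2558 0.062 ] [0.6452 0.0611 0.062 ]
low latch [array([0.5078, 0.1477, 0.098 ]), array([0.5233, 0.0923, 0.098 ]), array([0.4666, 0.0777, 0.098 ]), array([0.448 , 0.1312, 0.098 ])]
low ring [0.4836 0.1153 0.098 ]
[[-0.     0.316  0.949]
 [-0.001  0.949 -0.316]
 [-1.    -0.001  0.   ]]
```

View pics/latch.png

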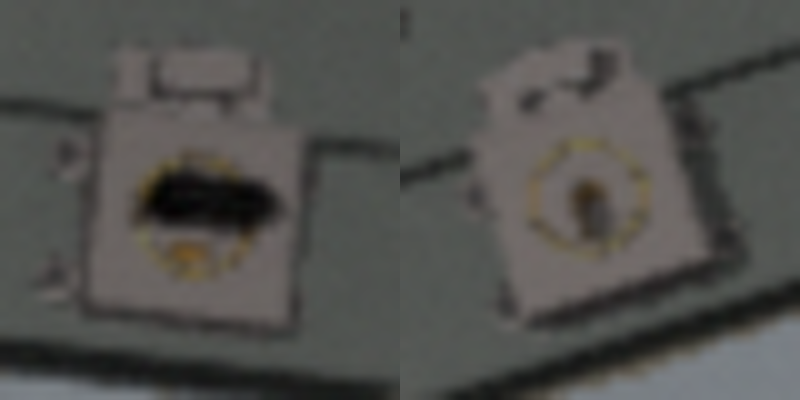

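Emit:
arm_command(commands=[[[-40,-120,110,0.3],[-40,-501,460,1.338],[-40,-501,460,1.338],[-40,-501,460,1.338],[-40,-501,460,1.338],[-40,-501,460,1.338],[-40,-501,460,1.338],[-40,-501,460,1.338],[-40,-501,460,1.338],[-40,-501,460,1.338],[-40,-501,460,1.338],[-40,-501,460,1.338]]], claw=-1)

```text
time_s: 1.15
position: [0.3554, 0.0336, 0.2622]
orientation: [1.279, 1.162, -1.28]
force: [1.1, 1.0, 0.1]
finger_gap: 0.0855
```

```bash
cat >> h.py <<'E'
def plan(target=None,phi=None,s=None):
    """shift (mm) and turn to reach a TCP position with tool y at heading phi"""
    s=s or manip.state();R=Ro.from_rotvec(s["orientation"]).as_matrix()
    ph=np.arctan2(R[1,1],R[0,1]);out=[ph]
    print("pos",s["position"].round(4),"phi",ph.round(4),"j6",s["joint_pos"][5].round(3),"F",s["force"].round(1),"T",s["torque"].round(2),"gap",round(s["finger_gap"],4),"t",s["time_s"])
    print("toolx",R[:,0].round(4))
    if target is not None: print("shift",(R.T@(np.array(target)-s["position"])*1000).round(1))
    if phi is not None: print("turn",round(-(phi-ph),4))
E
python3 - <<'E'
from h import *
c=calib("top")
k=onplane(c,(329.7,236.5),.141);l=onplane(c,(233.9,219.7),.098);print(k,l)
plan([k[0],k[1],.26],-.089)
E
```

```text
[ 0.43664594 -0.14701509  0.141     ] [0.48442951 0.11488578 0.098     ]
pos [0.3554 0.0336 0.2622] phi -0.0962 j6 1.762 F [1.1 1.  0.1] T [ 0.1  -0.05  0.1 ] gap 0.0855 t 1.15
toolx [ 1.e-04 -6.e-04 -1.e+00]
shift [  2.3  98.3 172. ]
turn -0.0072
```

Emit:
arm_command(commands=[[[2,98,172,-0.007],[2,98,172,-0.007],[2,98,172,-0.007],[2,98,172,-0.007],[2,98,172,-0.007],[2,98,172,-0.007],[2,98,172,-0.007],[2,98,172,-0.007]]])

```text
time_s: 1.82
position: [0.436, -0.1467, 0.26]
orientation: [1.275, 1.166, -1.275]
force: [-1.0, -0.2, 0.2]
finger_gap: 0.0852
```

Run:
```python
from h import *
plan()
snap("wrist","w1.png"); 
c,im=snap("wrist","w1.png")
for p in [(.4366,-.147,.141)]: print(proj(c,p))
plan()
```

```text
pos [ 0.436  -0.1467  0.26  ] phi -0.0896 j6 1.336 F [-1.  -0.2  0.2] T [ 0.01  0.   -0.02] gap 0.0852 t 1.8167
toolx [-6.e-04 -1.e-04 -1.e+00]
[282.02480032 197.6376206 ]
pos [ 0.4361 -0.1461  0.2604] phi -0.0881 j6 1.336 F [0.2 1.  0.1] T [ 0.05 -0.04 -0.03] gap 0.0854 t 1.9167
toolx [ 2.e-04 -5.e-04 -1.e+00]
```

View pics/w1.png

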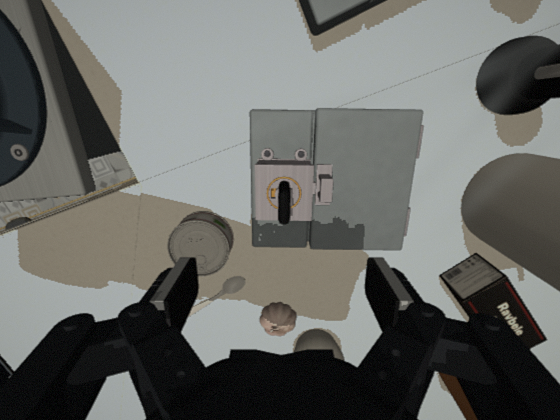

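Run:
```python
import cv2
im=cv2.imread("pics/w1.png")
cv2.imwrite("pics/w1c.png",cv2.resize(im[150:235,240:350],None,fx=7,fy=7,interpolation=cv2.INTER_CUBIC))
```

```text
(no output)
```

View pics/w1c.png

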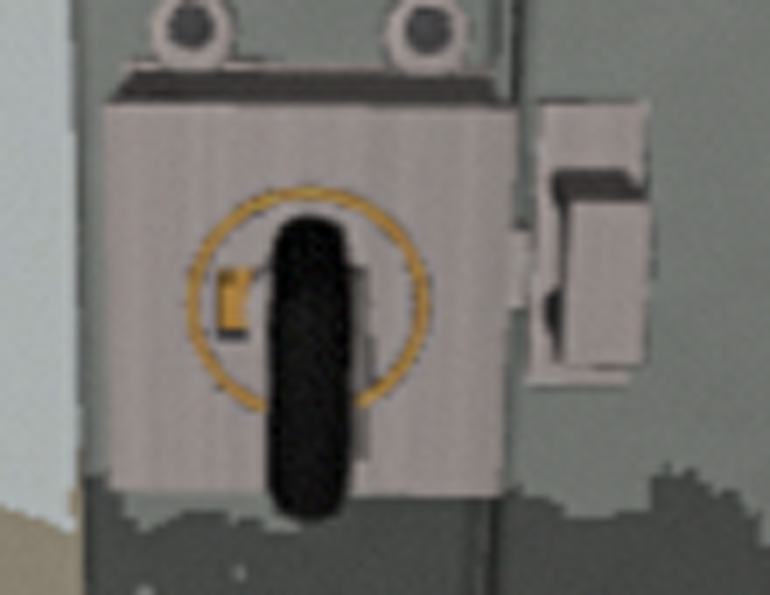

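Run:
```python
from h import *
c=calib("wrist",dict(position=np.array([.4361,-.1465,.2602]),orientation=manip.state()["orientation"]))
print(onplane(c,(283.9,192.9),.141))
P=lambda u,v,z:onplane(c,(240+u/7-.43,150+v/7-.43),z).round(4)
q=[P(*p,.141) for p in [(105,103),(517,103),(502,495),(108,490)]];print(q,np.mean(q,0))
print("yaw",np.arctan2(*(q[1]-q[0])[[1,0]]),np.arctan2(*(q[2]-q[3])[[1,0]]))
print("head",P(309,218,.181),P(309,520,.181), P(309,370,.185))
plan([.4366,-.147,.15],-.089)
```

```text
[ 0.43888776 -0.14276689  0.141     ]
[array([ 0.4147, -0.1135,  0.141 ]), array([ 0.4679, -0.1182,  0.141 ]), array([ 0.4629, -0.1725,  0.141 ]), array([ 0.4088, -0.1669,  0.141 ])] [ 0.438575 -0.142775  0.141   ]
yaw -0.08811708881612601 -0.10314467215382044
head [ 0.4402 -0.1214  0.181 ] [ 0.4371 -0.1576  0.181 ] [ 0.4387 -0.1379  0.185 ]
pos [ 0.4361 -0.1461  0.2604] phi -0.0881 j6 1.336 F [0.2 1.  0.1] T [ 0.05 -0.04 -0.03] gap 0.0854 t 1.9167
toolx [ 2.e-04 -5.e-04 -1.e+00]
shift [110.4   0.6   0.8]
turn 0.0009
```

Emit:
arm_command(commands=[[[40,2,-2,0],[85,2,-2,0],[95,2,-2,0],[95,2,-2,0],[95,2,-2,0]]])

```text
time_s: 2.33
position: [0.438, -0.1435, 0.166]
orientation: [1.273, 1.167, -1.273]
force: [0.7, 0.1, 0.7]
finger_gap: 0.0858
```

Run:
```python
from h import *
plan()
c,im=snap("wrist","w2.png");snap("scene","s2.png")
plan()
```

```text
pos [ 0.438  -0.1435  0.166 ] phi -0.0868 j6 1.341 F [0.7 0.1 0.7] T [-0.04 -0.01 -0.04] gap 0.0858 t 2.3333
toolx [-1.e-04 -3.e-04 -1.e+00]
pos [ 0.4392 -0.1442  0.1672] phi -0.0872 j6 1.341 F [ 0.4 -0.3 -0.3] T [ 0.01 -0.01 -0.04] gap 0.0857 t 2.4333
toolx [ 0.0026 -0.0013 -1.    ]
```

View pics/w2.png

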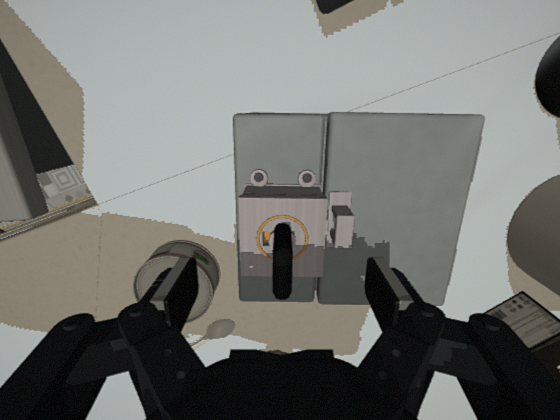

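View pics/s2.png

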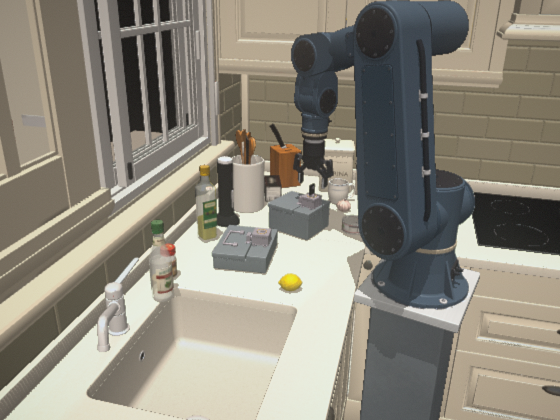

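Run:
```python
from h import *
im=cv2.imread("pics/w2.png")
cv2.imwrite("pics/w2c.png",cv2.resize(im[175:305,215:345],None,fx=4.6,fy=4.6,interpolation=cv2.INTER_CUBIC))
m=manip.get_calibration("wrist")
c=dict(m);c["cam_to_world"]=m["mount"]
for x in [-.019,-.015,-.0,.0255]:
  for z in [-.015,0,.015]: print(x,z,proj(c,[x,0,z]).round(1), proj(c,[x,.005,z]).round(1)[0])
```

```text
-0.019 -0.015 [281.6 251.1] 292.2
-0.019 0 [281.6 278.8] 291.9
-0.019 0.015 [281.6 304.7] 291.6
-0.015 -0.015 [281.6 247.2] 291.9
-0.015 0 [281.6 274.3] 291.6
-0.015 0.015 [281.6 299.7] 291.3
-0.0 -0.015 [281.6 234.5] 290.9
-0.0 0 [281.6 259.5] 290.6
-0.0 0.015 [281.6 283.2] 290.4
0.0255 -0.015 [281.5 217.5] 289.6
0.0255 0 [281.5 239.7] 289.4
0.0255 0.015 [281.5 260.7] 289.2
```

View pics/w2c.png

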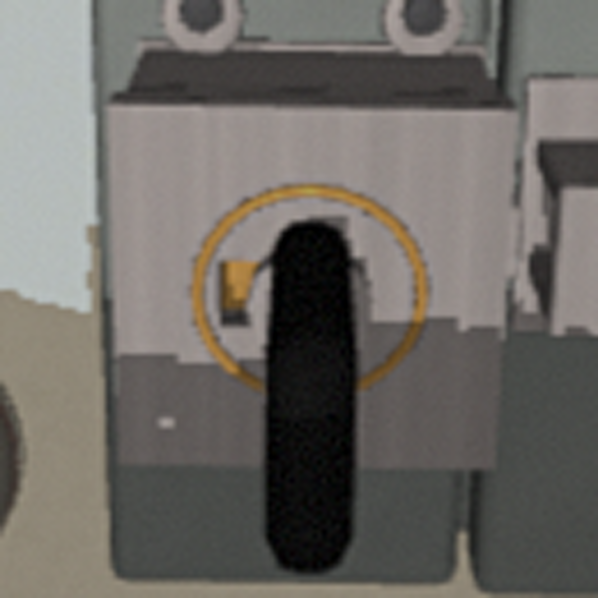

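Emit:
arm_command(commands=[[[9,0.4,-1.5,0],[17.5,0.4,-1.5,0],[17.5,0.4,-1.5,0],[17.5,0.4,-1.5,0],[17.5,0.4,-1.5,0]]])

```text
time_s: 2.85
position: [0.4397, -0.1427, 0.1498]
orientation: [1.274, 1.164, -1.272]
force: [-0.1, -0.3, -0.0]
finger_gap: 0.0851
```

Run:
```python
from h import *
plan([.4389,-.1425,.149],-.0885)
```

```text
pos [ 0.4397 -0.1427  0.1498] phi -0.0873 j6 1.345 F [-0.1 -0.3 -0. ] T [-0.01  0.04 -0.02] gap 0.0851 t 2.85
toolx [ 0.0025 -0.0012 -1.    ]
shift [ 0.8 -0.8 -0.2]
turn 0.0012
```

Emit:
arm_command(commands=[[[0.5,0,0,0],[0.5,0,0,0],[0.5,0,0,0],[0.5,0,0,0],[0.5,0,0,0],[0.5,0,0,0],[0.5,0,0,0],[0.5,0,0,0]]], claw=1)

```text
time_s: 3.52
position: [0.4397, -0.1427, 0.1494]
orientation: [1.273, 1.164, -1.272]
force: [-2.5, 0.7, 3.4]
finger_gap: 0.0093
```

Run:
```python
from h import *
plan()
snap("wrist","w3.png");plan()
```

```text
pos [ 0.4397 -0.1427  0.1494] phi -0.0873 j6 1.344 F [-2.5  0.7  3.4] T [0.08 0.47 0.03] gap 0.0093 t 3.5167
toolx [ 0.0024 -0.0013 -1.    ]
pos [ 0.4396 -0.1427  0.1494] phi -0.0873 j6 1.345 F [-2.9  0.   3.4] T [0.02 0.5  0.07] gap 0.0091 t 3.5667
toolx [ 0.0024 -0.0013 -1.    ]
```

View pics/w3.png

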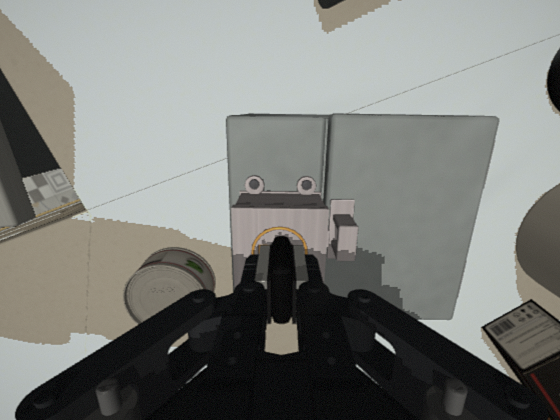

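Emit:
arm_command(commands=[[[0,-0.5,0,-0.12],[0,-0.5,0,-0.24],[0,-0.5,0,-0.36],[0,-0.5,0,-0.48],[0,-0.5,0,-0.6],[0,-0.5,0,-0.72],[0,-0.5,0,-0.8],[0,-0.5,0,-0.8]]])

```text
time_s: 4.23
position: [0.4395, -0.1425, 0.1494]
orientation: [0.667, 1.463, -0.666]
force: [1.2, 2.3, 0.1]
finger_gap: 0.0089
```

Run:
```python
from h import *
plan([.4391,-.1427,.149],1.482)
```

```text
pos [ 0.4395 -0.1425  0.1494] phi 0.7168 j6 0.54 F [1.2 2.3 0.1] T [ 0.51 -0.42 -0.02] gap 0.0089 t 4.2333
toolx [ 3.1e-03 -7.0e-04 -1.0e+00]
shift [ 0.4 -0.5 -0.1]
turn -0.7652
```

Emit:
arm_command(commands=[[[0,0.4,0,-0.12],[0,0.4,0,-0.24],[0,0.4,0,-0.36],[0,0.4,0,-0.48],[0,0.4,0,-0.6],[0,0.4,0,-0.7],[0,0.4,0,-0.77],[0,0.4,0,-0.82],[0,0.4,0,-0.82]]])

```text
time_s: 4.98
position: [0.4397, -0.1419, 0.1494]
orientation: [0.027, 1.568, -0.027]
force: [-0.7, 4.0, 2.4]
finger_gap: 0.0097
```

Run:
```python
from h import *
plan([.4391,-.1427,.149],1.482)
```

```text
pos [ 0.4397 -0.1419  0.1494] phi 1.5365 j6 -0.278 F [-0.7  4.   2.4] T [ 0.75  0.11 -0.04] gap 0.0097 t 4.9833
toolx [ 3.e-03 -1.e-04 -1.e+00]
shift [ 0.4 -0.8 -0.6]
turn 0.0545
```

Emit:
arm_command(commands=[[[0,0.4,0,-0.05],[0,0.4,0,-0.08],[0,0.4,0,-0.08]]])

```text
time_s: 5.23
position: [0.4396, -0.1414, 0.1494]
orientation: [-0.034, 1.568, 0.034]
force: [-1.2, 2.2, 2.4]
finger_gap: 0.0093
```

Run:
```python
from h import *
plan([.4391,-.1427,.149],1.482)
```

```text
pos [ 0.4396 -0.1414  0.1494] phi 1.6141 j6 -0.355 F [-1.2  2.2  2.4] T [ 0.64  0.33 -0.08] gap 0.0093 t 5.2333
toolx [ 0.0028  0.     -1.    ]
shift [ 0.4 -1.2 -0.6]
turn 0.1321
```

Emit:
arm_command(commands=[[[0,0.2,0,0.1],[0,0.2,0,0.12],[0,0.2,0,0.12]]])

```text
time_s: 5.48
position: [0.4396, -0.1414, 0.1494]
orientation: [0.062, 1.567, -0.062]
force: [-1.6, 0.4, 1.4]
finger_gap: 0.0096
```

Run:
```python
from h import *
plan()
snap("wrist","w4.png");plan()
im=cv2.imread("pics/w4.png")
cv2.imwrite("pics/w4c.png",cv2.resize(im[160:360,200:400],None,fx=3,fy=3,interpolation=cv2.INTER_CUBIC))
```

```text
pos [ 0.4396 -0.1414  0.1494] phi 1.4918 j6 -0.233 F [-1.6  0.4  1.4] T [-0.01  0.2  -0.02] gap 0.0096 t 5.4833
toolx [ 2.8e-03 -3.0e-04 -1.0e+00]
pos [ 0.4396 -0.1414  0.1494] phi 1.4942 j6 -0.235 F [-0.8  0.1  1.9] T [-0.07  0.23  0.03] gap 0.0095 t 5.5333
toolx [ 2.8e-03 -3.0e-04 -1.0e+00]
```

View pics/w4c.png

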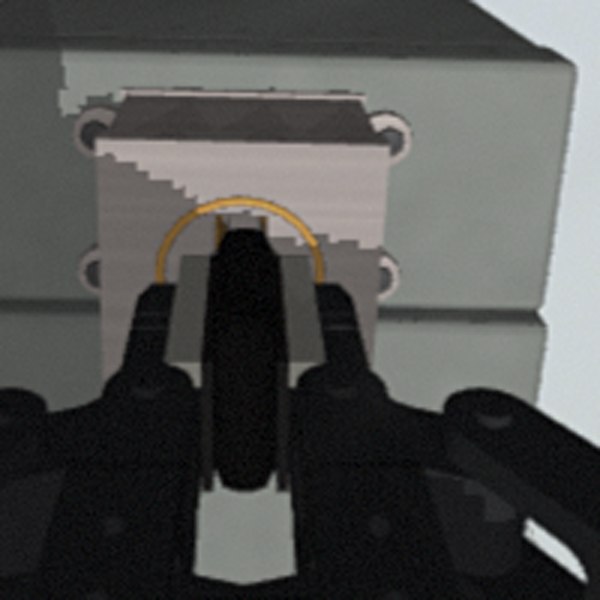

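Emit:
arm_command(commands=[[[-5,0,0,0],[-10,0,0,0],[-15,0,0,0],[-20,0,0,0],[-20,0,0,0]]])

```text
time_s: 5.95
position: [0.44, -0.1416, 0.1706]
orientation: [0.059, 1.566, -0.061]
force: [-0.6, -1.1, 0.5]
finger_gap: 0.0091
```

Run:
```python
from h import *
plan()
```

```text
pos [ 0.44   -0.1416  0.1706] phi 1.4944 j6 -0.235 F [-0.6 -1.1  0.5] T [-0.18  0.27 -0.02] gap 0.0091 t 5.95
toolx [ 4.e-03 -9.e-04 -1.e+00]
```

Emit:
arm_command(commands=[[[-15,0,0,0],[-35,0,0,0],[-35,0,-20,0],[-35,0,-40,0],[-35,0,-40,0],[-35,0,-40,0]]])

```text
time_s: 6.45
position: [0.3997, -0.1386, 0.2057]
orientation: [0.059, 1.565, -0.061]
force: [0.0, -0.9, 0.1]
finger_gap: 0.0096
```

Run:
```python
from h import *
plan()
snap("wrist","w5.png");plan()
```

```text
pos [ 0.3997 -0.1386  0.2057] phi 1.4941 j6 -0.257 F [ 0.  -0.9  0.1] T [-0.03 -0.02 -0.03] gap 0.0096 t 6.45
toolx [ 0.0048 -0.0011 -1.    ]
pos [ 0.4002 -0.1386  0.2056] phi 1.4943 j6 -0.257 F [ 1.1  0.  -0.5] T [-0.01 -0.02 -0.01] gap 0.0097 t 6.5
toolx [ 0.0049 -0.0011 -1.    ]
```

View pics/w5.png

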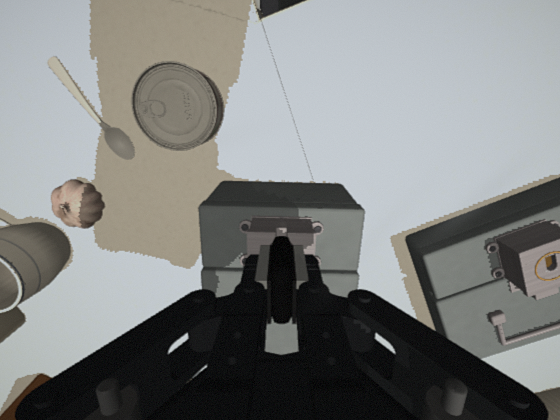

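Emit:
arm_command(commands=[[[0,0,40,0],[0,0,78,0],[0,0,78,0],[0,0,78,0]]])

```text
time_s: 6.83
position: [0.4796, -0.1445, 0.2048]
orientation: [0.059, 1.567, -0.06]
force: [-0.5, 0.2, -1.4]
finger_gap: 0.0092
```

Run:
```python
from h import *
plan()
snap("wrist","w6.png");plan()
```

```text
pos [ 0.4796 -0.1445  0.2048] phi 1.4951 j6 -0.217 F [-0.5  0.2 -1.4] T [-0.08  0.01  0.04] gap 0.0092 t 6.8333
toolx [ 3.3e-03 -5.0e-04 -1.0e+00]
pos [ 0.4785 -0.1444  0.2052] phi 1.4949 j6 -0.217 F [-0.8  0.5 -0.1] T [-0.02  0.03 -0.02] gap 0.0092 t 6.8833
toolx [ 3.4e-03 -7.0e-04 -1.0e+00]
```

View pics/w6.png

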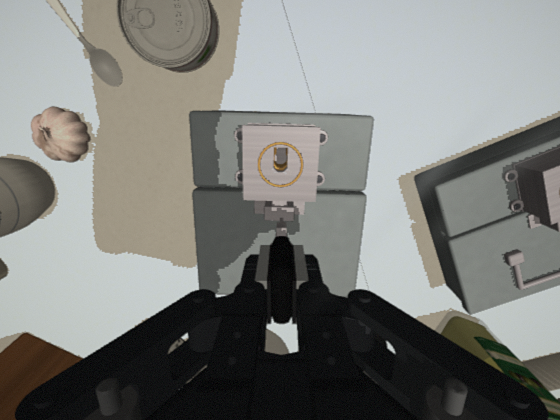

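```bash
cat >> h.py <<'E'
def ring(im,box):
    x0,y0,x1,y1=box
    hsv=cv2.cvtColor(im,cv2.COLOR_RGB2HSV)[y0:y1,x0:x1]
    m=cv2.inRange(hsv,(12,90,80),(32,255,255))
    cs,_=cv2.findContours(m,cv2.RETR_EXTERNAL,cv2.CHAIN_APPROX_NONE)
    cs=max(cs,key=lambda k:cv2.boundingRect(k)[2]*cv2.boundingRect(k)[3])
    h=cv2.convexHull(cs);e=cv2.fitEllipse(cs)
    (a,b,w,hh)=cv2.boundingRect(cs)
    return np.array(e[0])+[x0,y0],e[1],(a+x0,b+y0,w,hh)
E
python3 - <<'E'
from h import *
im=cv2.imread("pics/w6.png")[:,:,::-1].copy()
r=ring(im,(245,130,315,200));print(r)
s=manip.state()
for p in [[.4796,-.1445,.2048],[.4785,-.1444,.2052]]:
    s["position"]=np.array(p);c=calib("wrist",s);k=onplane(c,r[0],.141);print(k)
cv2.imwrite("pics/w6c.png",cv2.resize(cv2.imread("pics/w6.png")[110:270,220:340],None,fx=5,fy=5,interpolation=cv2.INTER_CUBIC)[:600])
E
```

```text
(array([279.97209549, 164.12048721]), (44.05556106567383, 44.336883544921875), (258, 142, 45, 45))
[ 0.43788564 -0.14275612  0.141     ]
[ 0.43685916 -0.14266401  0.141     ]
```

View pics/w6c.png

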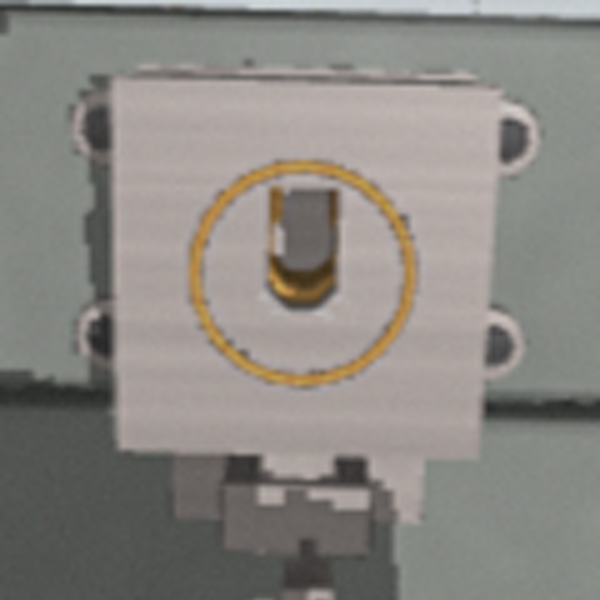

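Run:
```python
from h import *
print(onplane(calib("scene"),(207,236),0),onplane(calib("top"),(250,152),0),onplane(calib("top"),(297,150),0))
plan([.527,.134,.205],1.895)
```

```text
[0.7354334  0.08067817 0.        ] [0.71935063 0.08372267 0.        ] [ 0.72955792 -0.06486273  0.        ]
pos [ 0.4785 -0.1444  0.2052] phi 1.4949 j6 -0.217 F [-0.8  0.5 -0.1] T [-0.02  0.03 -0.02] gap 0.0092 t 6.8833
toolx [ 3.4e-03 -7.0e-04 -1.0e+00]
shift [2.000e-01 2.813e+02 2.730e+01]
turn -0.4001
```

Emit:
arm_command(commands=[[[0,40,4,-0.06],[0,80,8,-0.12],[0,120,12,-0.18],[0,160,16,-0.24],[0,200,20,-0.3],[0,240,24,-0.36],[0,281,27,-0.4],[0,281,27,-0.4],[0,281,27,-0.4],[0,281,27,-0.4],[0,281,27,-0.4]]])

```text
time_s: 7.8
position: [0.5264, 0.1326, 0.2054]
orientation: [-0.254, 1.553, 0.252]
force: [0.1, -1.1, -1.0]
finger_gap: 0.0092
```

Run:
```python
from h import *
plan([.527,.134,.162],1.895)
snap("wrist","w7.png");plan()
```

```text
pos [0.5264 0.1326 0.2054] phi 1.8933 j6 -0.075 F [ 0.1 -1.1 -1. ] T [-0.08  0.03  0.  ] gap 0.0092 t 7.8
toolx [ 3.5e-03 -9.0e-04 -1.0e+00]
shift [43.4  1.3  0.9]
turn -0.0017
pos [0.5265 0.1324 0.2054] phi 1.893 j6 -0.075 F [ 0.2  0.  -0. ] T [-0.01 -0.01  0.03] gap 0.0094 t 7.85
toolx [ 3.6e-03 -8.0e-04 -1.0e+00]
```

View pics/w7.png

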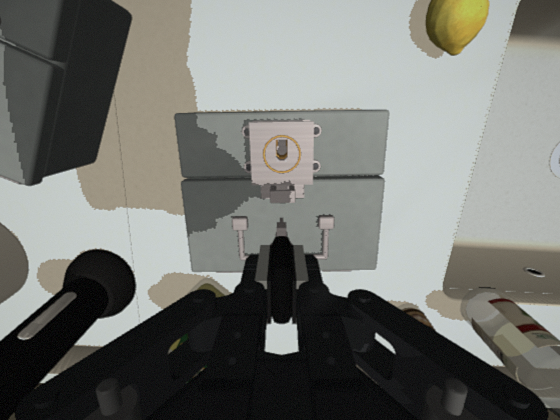

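Emit:
arm_command(commands=[[[20,1,0.5,0],[43,1,0.5,0],[43,1,0.5,0],[43,1,0.5,0],[43,1,0.5,0]]])

```text
time_s: 8.27
position: [0.5271, 0.1329, 0.1636]
orientation: [-0.253, 1.552, 0.251]
force: [0.0, -0.3, -0.4]
finger_gap: 0.0091
```

Run:
```python
from h import *
plan()
s=manip.state()
c,im=snap("wrist","w8.png");plan()
s2=manip.state()
s["position"]=(s["position"]+s2["position"])/2
r=ring(im,(240,120,325,200));print(r)
k=onplane(calib("wrist",s),r[0],.098);print("est",k)
R=Ro.from_rotvec(s["orientation"]).as_matrix()
k2=k+R@[0,.0013,.0022];print("corr",k2)
cv2.imwrite("pics/w8c.png",cv2.resize(im[110:230,220:340,::-1],None,fx=5,fy=5,interpolation=cv2.INTER_CUBIC))
```

```text
pos [0.5271 0.1329 0.1636] phi 1.8919 j6 -0.073 F [ 0.  -0.3 -0.4] T [ 0.03 -0.    0.03] gap 0.0091 t 8.2667
toolx [ 4.4e-03 -6.0e-04 -1.0e+00]
pos [0.5274 0.1332 0.1639] phi 1.8922 j6 -0.073 F [0.7 0.7 0.2] T [-0.01 -0.    0.01] gap 0.009 t 8.3167
toolx [ 5.2e-03 -4.0e-04 -1.0e+00]
(array([281.13232803, 160.89570999]), (43.88966369628906, 44.08567810058594), (259, 139, 45, 45))
est [0.48583058 0.11864102 0.098     ]
corr [0.48750779 0.12056895 0.09800608]
```

View pics/w8c.png

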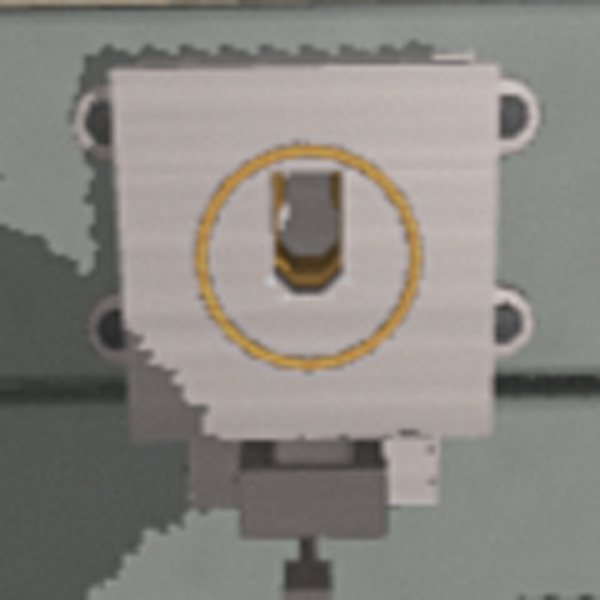

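Run:
```python
from h import *
plan([.4875,.1206,.1638],1.905)
```

```text
pos [0.5274 0.1332 0.1639] phi 1.8922 j6 -0.073 F [0.7 0.7 0.2] T [-0.01 -0.    0.01] gap 0.009 t 8.3167
toolx [ 5.2e-03 -4.0e-04 -1.0e+00]
shift [ -0.1   0.7 -41.9]
turn -0.0128
```

Emit:
arm_command(commands=[[[0,0.7,-20,-0.013],[0,0.7,-42,-0.013],[0,0.7,-42,-0.013],[0,0.7,-42,-0.013],[0,0.7,-42,-0.013]]])

```text
time_s: 8.73
position: [0.4882, 0.1207, 0.1647]
orientation: [-0.263, 1.548, 0.261]
force: [-0.9, 0.3, 0.3]
finger_gap: 0.0091
```

Run:
```python
from h import *
plan([.4875,.1206,.142],1.905)
```

```text
pos [0.4882 0.1207 0.1647] phi 1.905 j6 -0.091 F [-0.9  0.3  0.3] T [-0.01  0.   -0.03] gap 0.0091 t 8.7333
toolx [ 7.1e-03  1.0e-04 -1.0e+00]
shift [22.7  0.2 -0.9]
turn -0.0
```

Emit:
arm_command(commands=[[[10,0,-0.6,0],[20,0,-0.6,0],[24,0,-0.6,0],[24,0,-0.6,0],[24,0,-0.6,0]]])

```text
time_s: 9.15
position: [0.4876, 0.1205, 0.1401]
orientation: [-0.263, 1.549, 0.261]
force: [0.2, -0.4, -0.4]
finger_gap: 0.0093
```

Run:
```python
from h import *
snap("wrist","w9.png")
snap("scene","s9.png")
plan([.4875,.1206,.1325],1.905)
a=cv2.imread("pics/w9.png")[160:360,180:380]
b=cv2.imread("pics/s9.png")[200:280,200:300]
cv2.imwrite("pics/w9c.png",np.hstack([cv2.resize(a,(400,400),interpolation=2),cv2.resize(b,(400,400),interpolation=2)]))
```

```text
pos [0.488  0.1206 0.1408] phi 1.9049 j6 -0.091 F [-0.6 -0.1  0.3] T [-0.02  0.03  0.02] gap 0.009 t 9.25
toolx [ 7.1e-03  1.0e-04 -1.0e+00]
shift [ 8.3  0.2 -0.5]
turn -0.0001
```

View pics/w9c.png

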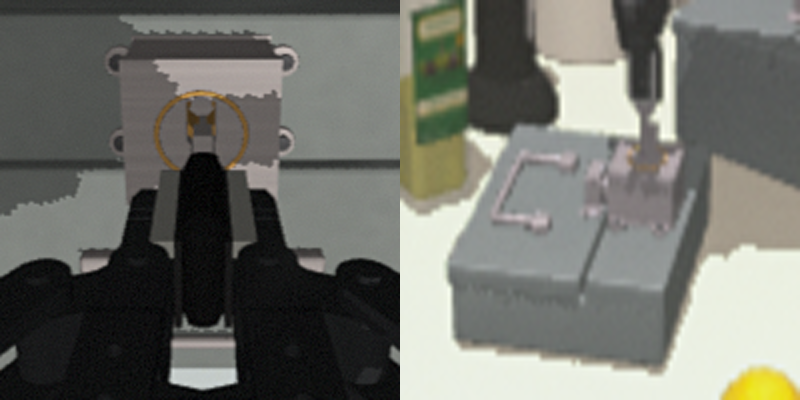

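Emit:
arm_command(commands=[[[3,0,-0.3,0],[6,0,-0.3,0],[8,0,-0.3,0],[8,0,-0.3,0]]])

```text
time_s: 9.58
position: [0.4875, 0.1204, 0.1323]
orientation: [-0.263, 1.548, 0.261]
force: [-0.2, 0.1, -0.7]
finger_gap: 0.0096
```

Run:
```python
from h import *
plan([.4875,.1206,.116],1.905)
```

```text
pos [0.4875 0.1204 0.1323] phi 1.905 j6 -0.091 F [-0.2  0.1 -0.7] T [-0.04  0.05 -0.  ] gap 0.0096 t 9.5833
toolx [ 6.5e-03 -1.0e-04 -1.0e+00]
shift [16.3  0.2 -0. ]
turn 0.0
```

Emit:
arm_command(commands=[[[4,0,0,0],[8,0,0,0],[12,0,0,0],[15,0,0,0],[15,0,0,0]]])

```text
time_s: 10.0
position: [0.4873, 0.1202, 0.1166]
orientation: [-0.263, 1.549, 0.261]
force: [0.9, -1.2, -1.9]
finger_gap: 0.0093
```

Run:
```python
from h import *
plan([.4875,.1206,.116],1.905)
```

```text
pos [0.4873 0.1202 0.1166] phi 1.9049 j6 -0.091 F [ 0.9 -1.2 -1.9] T [-0.39 -0.06 -0.04] gap 0.0093 t 10.0
toolx [ 5.8e-03 -5.0e-04 -1.0e+00]
shift [0.6 0.3 0.3]
turn -0.0001
```

Emit:
arm_command(commands=[[[1,0,0,0],[2,0,0,0],[2,0,0,0]]])

```text
time_s: 10.25
position: [0.4875, 0.1202, 0.1146]
orientation: [-0.263, 1.549, 0.261]
force: [-0.7, -0.7, 1.6]
finger_gap: 0.0097
```

Run:
```python
from h import *
plan()
```

```text
pos [0.4875 0.1202 0.1146] phi 1.9049 j6 -0.091 F [-0.7 -0.7  1.6] T [-0.38  0.06 -0.03] gap 0.0097 t 10.25
toolx [ 6.e-03 -5.e-04 -1.e+00]
```

Emit:
arm_command(commands=[[[0.5,0,0,0],[1,0,0,0],[1,0,0,0]]])

```text
time_s: 10.5
position: [0.4876, 0.1203, 0.1141]
orientation: [-0.263, 1.548, 0.261]
force: [-2.1, -2.1, 7.1]
finger_gap: 0.0092
```

Run:
```python
from h import *
plan()
```

```text
pos [0.4876 0.1203 0.1141] phi 1.9049 j6 -0.091 F [-2.1 -2.1  7.1] T [-0.54  0.59  0.03] gap 0.0092 t 10.5
toolx [ 6.7e-03 -3.0e-04 -1.0e+00]
```

Emit:
arm_command(commands=[[[0.5,0,0,0.1],[0.5,0,0,0.2],[0.5,0,0,0.22],[0.5,0,0,0.1],[0.5,0,0,0],[0.5,0,0,-0.1],[0.5,0,0,-0.2],[0.5,0,0,-0.22],[0.5,0,0,-0.1],[0.5,0,0,0],[0.5,0,0,0]]])

```text
time_s: 11.42
position: [0.4875, 0.1202, 0.1135]
orientation: [-0.257, 1.549, 0.255]
force: [-0.7, -1.8, -0.6]
finger_gap: 0.0093
```

Run:
```python
from h import *
plan()
```

```text
pos [0.4875 0.1202 0.1135] phi 1.8975 j6 -0.084 F [-0.7 -1.8 -0.6] T [-0.4  0.2  0. ] gap 0.0093 t 11.4167
toolx [ 6.4e-03 -5.0e-04 -1.0e+00]
```

Emit:
arm_command(commands=[[[0.6,0,0,0],[1.2,0,0,0],[1.5,0,0,0],[1.5,0,0,0]]])

```text
time_s: 11.75
position: [0.4875, 0.1202, 0.1119]
orientation: [-0.258, 1.549, 0.256]
force: [-1.1, -2.0, -0.7]
finger_gap: 0.0093
```

Run:
```python
from h import *
plan()
```

```text
pos [0.4875 0.1202 0.1119] phi 1.8987 j6 -0.085 F [-1.1 -2.  -0.7] T [-0.49  0.06  0.02] gap 0.0093 t 11.75
toolx [ 6.4e-03 -5.0e-04 -1.0e+00]
```

Emit:
arm_command(commands=[[[1.5,-0.2,0,0],[3,-0.3,0,0],[4.5,-0.3,0,0],[5.3,-0.3,0,0],[5.3,-0.3,0,0]]])

```text
time_s: 12.17
position: [0.4876, 0.1199, 0.1065]
orientation: [-0.258, 1.549, 0.256]
force: [-0.7, -0.6, -1.4]
finger_gap: 0.0095
```

Run:
```python
from h import *
plan()
```

```text
pos [0.4876 0.1199 0.1065] phi 1.8989 j6 -0.086 F [-0.7 -0.6 -1.4] T [-0.05  0.2   0.  ] gap 0.0095 t 12.1667
toolx [ 6.2e-03 -5.0e-04 -1.0e+00]
```

Emit:
arm_command(commands=[[[0.5,0,0,0],[1,0,0,0],[1,0,0,0]]])

```text
time_s: 12.42
position: [0.4877, 0.12, 0.1063]
orientation: [-0.258, 1.549, 0.256]
force: [-5.2, -2.4, 15.2]
finger_gap: 0.009
```

Run:
```python
from h import *
plan()
```

```text
pos [0.4877 0.12   0.1063] phi 1.8989 j6 -0.086 F [-5.2 -2.4 15.2] T [-0.38  1.42  0.01] gap 0.009 t 12.4167
toolx [ 7.e-03 -3.e-04 -1.e+00]
```

Emit:
arm_command(commands=[[[0.2,0,-0.2,0.12],[0.2,0,-0.2,0.24],[0.2,0,-0.2,0.36],[0.2,0,-0.2,0.48],[0.2,0,-0.2,0.6],[0.2,0,-0.2,0.72],[0.2,0,-0.2,0.8],[0.2,0,-0.2,0.8]]])

```text
time_s: 13.08
position: [0.4872, 0.1187, 0.1064]
orientation: [0.374, 1.531, -0.375]
force: [-5.8, -11.4, 10.8]
finger_gap: 0.0094
```

Run:
```python
from h import *
plan()
```

```text
pos [0.4872 0.1187 0.1064] phi 1.0927 j6 0.72 F [ -5.8 -11.4  10.8] T [-2.55  1.22  0.14] gap 0.0094 t 13.0833
toolx [ 0.0068 -0.0029 -1.    ]
```

Emit:
arm_command(commands=[[[0.2,-0.5,0,0.12],[0.2,-0.5,0,0.24],[0.2,-0.5,0,0.36],[0.2,-0.5,0,0.48],[0.2,-0.5,0,0.6],[0.2,-0.5,0,0.72],[0.2,-0.5,0,0.8],[0.2,-0.5,0,0.8]]])

```text
time_s: 13.75
position: [0.486, 0.118, 0.1063]
orientation: [0.995, 1.325, -0.994]
force: [-10.3, -3.1, 13.3]
finger_gap: 0.0093
```

Run:
```python
from h import *
plan()
```

```text
pos [0.486  0.118  0.1063] phi 0.2872 j6 1.525 F [-10.3  -3.1  13.3] T [-0.71  2.47  0.17] gap 0.0093 t 13.75
toolx [ 0.0052 -0.0033 -1.    ]
```

Emit:
arm_command(commands=[[[0.2,-0.3,0,0.06],[0.2,-0.3,0,0.12],[0.2,-0.3,0,0.12],[0.2,-0.3,0,0.12]]])

```text
time_s: 14.08
position: [0.4854, 0.118, 0.1064]
orientation: [1.085, 1.278, -1.084]
force: [-4.2, -0.8, 6.6]
finger_gap: 0.0095
```

Run:
```python
from h import *
plan()
for n in ["wrist","scene","top"]: snap(n,n[0]+"10.png")
plan()
a=cv2.imread("pics/w10.png")[160:360,180:380]
b=cv2.imread("pics/s10.png")[200:280,210:290]
cv2.imwrite("pics/w10c.png",np.hstack([cv2.resize(a,(400,400),interpolation=2),cv2.resize(b,(400,400),interpolation=2)]))
```

```text
pos [0.4854 0.118  0.1064] phi 0.1671 j6 1.645 F [-4.2 -0.8  6.6] T [-0.13  1.04  0.13] gap 0.0095 t 14.0833
toolx [ 0.005  -0.0031 -1.    ]
pos [0.4854 0.118  0.1063] phi 0.1675 j6 1.644 F [-4.9 -0.2  6.2] T [-0.16  1.    0.18] gap 0.0094 t 14.2333
toolx [ 0.0049 -0.0031 -1.    ]
```

View pics/w10c.png

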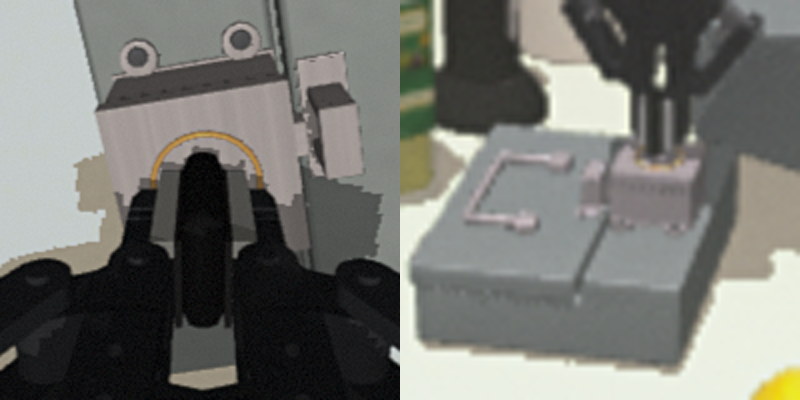

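View pics/t10.png

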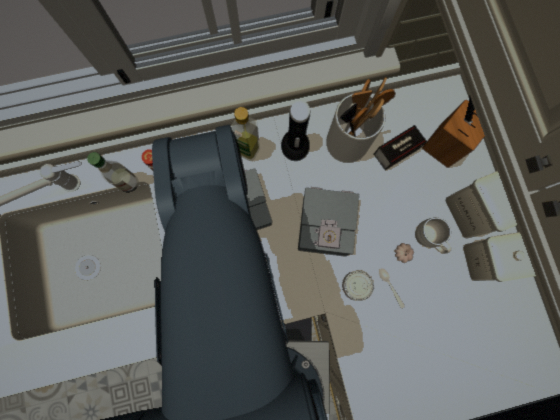

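Emit:
arm_command(commands=[[[0.2,0,0,0.06],[0.2,0,0,0.1],[0.2,0,0,0.1],[0.2,0,0,0.1]]])

```text
time_s: 14.57
position: [0.4853, 0.1181, 0.1064]
orientation: [1.159, 1.235, -1.157]
force: [-4.9, -0.7, 6.9]
finger_gap: 0.0095
```

Run:
```python
from h import *
plan()
snap("wrist","w11.png");plan()
a=cv2.imread("pics/w11.png")[180:340,200:360]
b=cv2.imread("pics/w9.png")[180:340,200:360]
cv2.imwrite("pics/w11c.png",np.hstack([cv2.resize(a,(400,400),interpolation=2),cv2.resize(b,(400,400),interpolation=2)]))
```

```text
pos [0.4853 0.1181 0.1064] phi 0.0675 j6 1.744 F [-4.9 -0.7  6.9] T [-0.07  0.87  0.1 ] gap 0.0095 t 14.5667
toolx [ 0.0048 -0.0028 -1.    ]
pos [0.4853 0.1181 0.1063] phi 0.0677 j6 1.744 F [-3.5 -0.5  6. ] T [-0.09  0.82  0.15] gap 0.0092 t 14.6167
toolx [ 0.0048 -0.0028 -1.    ]
```

View pics/w11c.png

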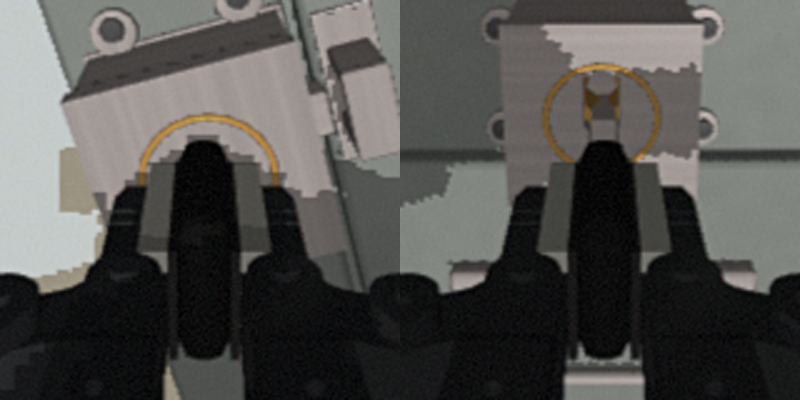

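Run:
```python
from h import *
o=[]
for f in ["w9","w10","w11"]:
    a=cv2.imread(f"pics/{f}.png")[225:335,250:316].astype(float)
    a=np.clip((a/255)**.45*255,0,255).astype(np.uint8)
    o.append(cv2.resize(a,(264,440),interpolation=2))
cv2.imwrite("pics/cmp.png",np.hstack(o))
```

```text
(no output)
```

View pics/cmp.png

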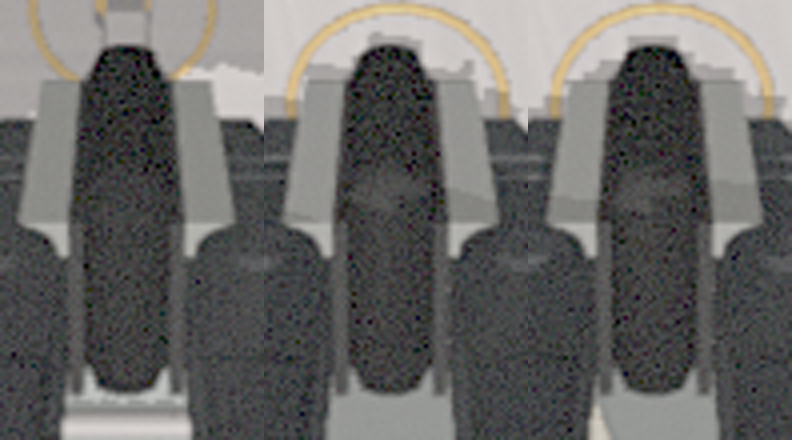

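Run:
```python
from h import *
a=cv2.imread("pics/w11.png")[165:265,270:370]
b=cv2.imread("pics/w1.png")[165:215,300:350]
cc=cv2.imread("pics/w8.png")[185:235,245:325]
g=lambda a:np.clip((a/255.)**.6*255,0,255).astype(np.uint8)
cv2.imwrite("pics/bolt.png",g(np.hstack([cv2.resize(a,(400,400),interpolation=2),cv2.resize(b,(400,400),interpolation=2)])))
cv2.imwrite("pics/bolt2.png",g(cv2.resize(cc,None,fx=6,fy=6,interpolation=2)))
```

```text
(no output)
```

View pics/bolt.png

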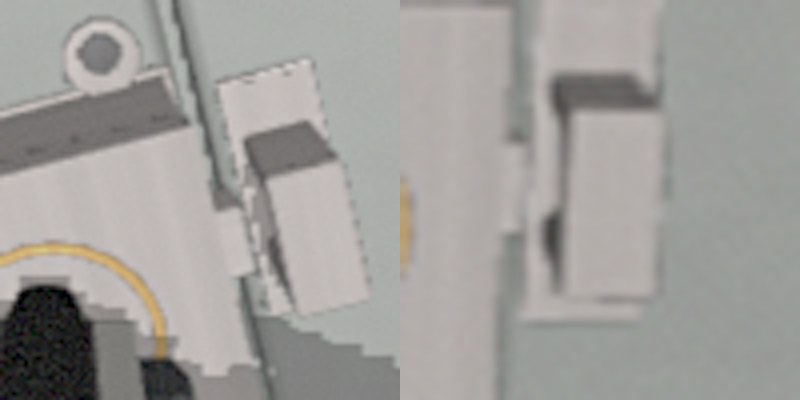

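View pics/bolt2.png

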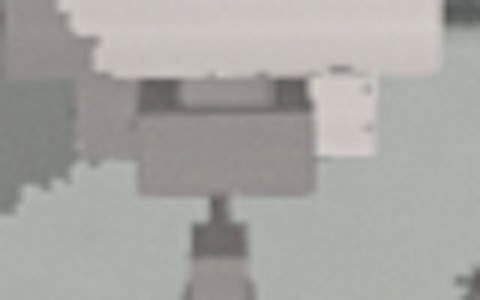

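Run:
```python
from h import *
g=lambda a:np.clip((a/255.)**.6*255,0,255).astype(np.uint8)
def rot(f,ang,box):
    im=cv2.imread(f); c=ring_c[f]
    M=cv2.getRotationMatrix2D(c,ang,4); M[:,2]+=np.array([60,130])-c
    return cv2.warpAffine(im,M,(400,300),flags=2)
ring_c={"pics/w3.png":(280.,248.),"pics/w11.png":(283.,252.)}
cv2.imwrite("pics/b3.png",g(np.hstack([rot("pics/w3.png",0,0),rot("pics/w11.png",-15,0)])))
```

```text
(no output)
```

View pics/b3.png

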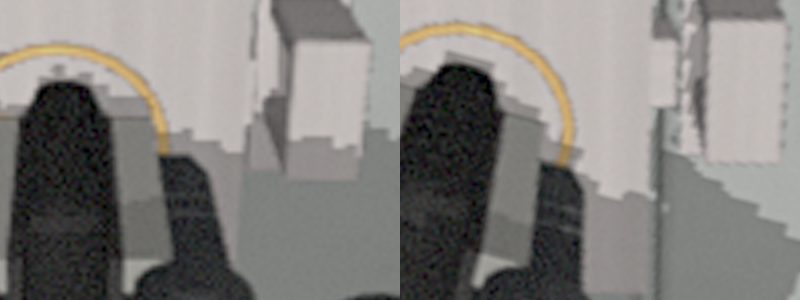

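Emit:
arm_command(commands=[[[0.3,0.6,-0.2,-0.06],[0.3,1.4,-0.4,-0.12],[0.3,2.2,-0.6,-0.13],[0.3,2.6,-0.6,-0.13],[0.3,2.6,-0.6,-0.13]]])

```text
time_s: 15.03
position: [0.486, 0.1183, 0.1063]
orientation: [1.06, 1.292, -1.063]
force: [-17.2, -6.4, 21.1]
finger_gap: 0.0092
```

Run:
```python
from h import *
plan([.4879,.1189,.1063],.202)
snap("wrist","w12.png");plan()
```

```text
pos [0.486  0.1183 0.1063] phi 0.198 j6 1.614 F [-17.2  -6.4  21.1] T [-1.32  3.91  0.16] gap 0.0092 t 15.0333
toolx [ 0.0019 -0.0039 -1.    ]
shift [-0.   2.  -0.3]
turn -0.004
pos [0.486  0.1183 0.1063] phi 0.1979 j6 1.614 F [-16.4  -7.   21.5] T [-1.39  3.89  0.15] gap 0.009 t 15.0833
toolx [ 0.002  -0.0039 -1.    ]
```

View pics/w12.png

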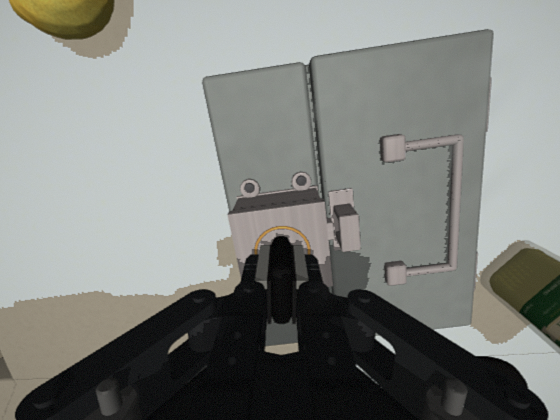

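Emit:
arm_command(commands=[[[-0.3,2.4,-0.3,0],[-0.5,2.8,-0.4,0.02],[-0.5,3.2,-0.4,0.04],[-0.5,3.2,-0.4,0.05],[-0.5,3.2,-0.4,0.05]]])

```text
time_s: 15.5
position: [0.4864, 0.1185, 0.1063]
orientation: [1.095, 1.274, -1.105]
force: [-19.0, -8.1, 15.4]
finger_gap: 0.0093
```

Run:
```python
from h import *
plan([.4879,.1189,.1063],.202)
```

```text
pos [0.4864 0.1185 0.1063] phi 0.1473 j6 1.665 F [-19.   -8.1  15.4] T [-1.52  4.4   0.23] gap 0.0093 t 15.5
toolx [-0.0029 -0.0055 -1.    ]
shift [ 0.   1.5 -0.2]
turn -0.0547
```

Emit:
arm_command(commands=[[[-0.1,3,-0.4,0.03],[-0.1,3.4,-0.5,0.06],[-0.1,3.6,-0.5,0.06],[-0.1,3.6,-0.5,0.06]]])

```text
time_s: 15.83
position: [0.4868, 0.1186, 0.1063]
orientation: [1.136, 1.25, -1.154]
force: [-24.1, -7.3, 24.5]
finger_gap: 0.0094
```

Run:
```python
from h import *
snap("wrist","w13.png")
plan([.4879,.1189,.1063],.202)
```

```text
pos [0.4868 0.1186 0.1063] phi 0.0875 j6 1.725 F [-24.4  -7.6  23.7] T [-1.76  5.59  0.15] gap 0.0093 t 15.8833
toolx [-0.0082 -0.0071 -0.9999]
shift [ 0.   1.1 -0.2]
turn -0.1145
```

Run:
```python
from h import *
g=lambda a:np.clip((a/255.)**.6*255,0,255).astype(np.uint8)
def rot(f,ang,c):
    im=cv2.imread(f)
    M=cv2.getRotationMatrix2D(c,ang,5); M[:,2]+=np.array([0,200])-c
    return cv2.warpAffine(im,M,(390,400),flags=2)
cv2.imwrite("pics/b13.png",g(np.hstack([rot("pics/w11.png",-15,(300.,240.)),rot("pics/w13.png",-14,(300.,240.))])))
```

```text
(no output)
```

View pics/b13.png

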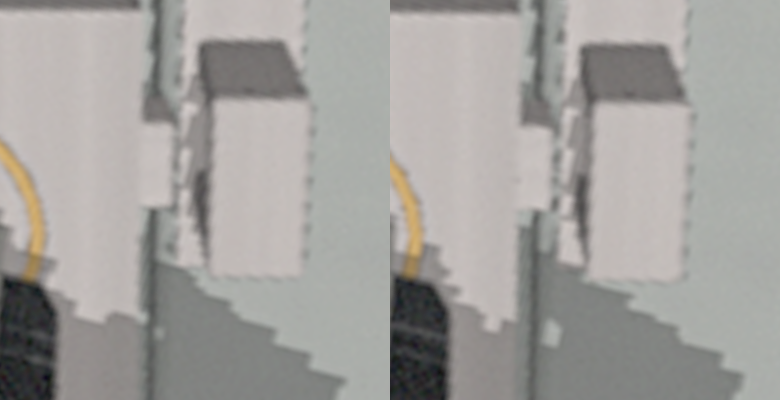

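Run:
```python
from h import *
g=lambda a:np.clip((a/255.)**.6*255,0,255).astype(np.uint8)
def rot(f,ang,c,k=5):
    im=cv2.imread(f)
    M=cv2.getRotationMatrix2D(c,ang,k); M[:,2]+=np.array([0,200])-c
    return cv2.warpAffine(im,M,(260,400),flags=2)
cv2.imwrite("pics/b14.png",g(np.hstack([rot("pics/w10.png",-9,(300.,240.)),rot("pics/w12.png",-8,(300.,240.)),rot("pics/w3.png",0,(305.,240.))])))
```

```text
(no output)
```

View pics/b14.png

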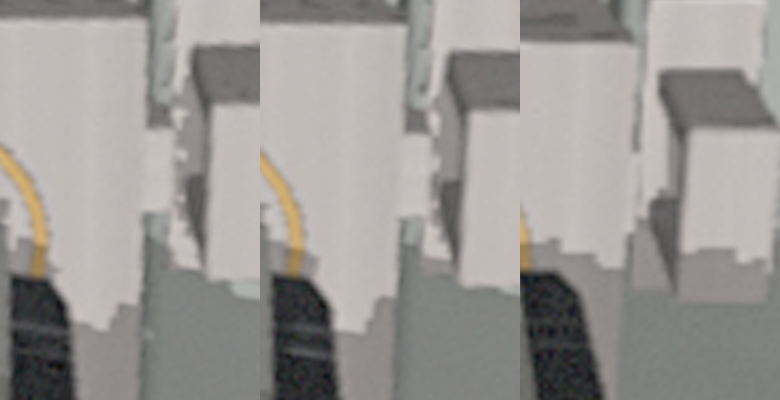

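Run:
```python
from h import *
for i in range(5):
    for _ in range(3): manip.grab_frame("top")
    plan()
a=cv2.imread("pics/top0.png");c,im=snap("top","t14.png")
d=cv2.absdiff(a,im[:,:,::-1].copy()).max(2)
for n,(x,y) in dict(tin=(358,285),spoon=(392,288),garlic=(404,253),lemon=(193,281),jar=(152,161),oil=(245,133)).items(): print(n,np.median(d[y-10:y+10,x-10:x+10]))
snap("scene","s14.png")
```

```text
pos [0.4868 0.1186 0.1063] phi 0.0875 j6 1.725 F [-23.9  -7.4  23.6] T [-1.72  5.61  0.19] gap 0.0091 t 16.0333
toolx [-0.0081 -0.0071 -0.9999]
pos [0.4868 0.1186 0.1063] phi 0.0876 j6 1.725 F [-24.3  -7.9  23.5] T [-1.75  5.57  0.17] gap 0.0094 t 16.1833
toolx [-0.0081 -0.0071 -0.9999]
pos [0.4868 0.1186 0.1063] phi 0.0875 j6 1.725 F [-23.7  -7.8  23.2] T [-1.72  5.57  0.23] gap 0.0094 t 16.3333
toolx [-0.0081 -0.0071 -0.9999]
pos [0.4868 0.1186 0.1063] phi 0.0875 j6 1.725 F [-24.6  -8.4  23.9] T [-1.68  5.6   0.16] gap 0.0095 t 16.4833
toolx [-0.0081 -0.0071 -0.9999]
pos [0.4868 0.1186 0.1063] phi 0.0876 j6 1.725 F [-23.6  -8.   23.8] T [-1.7   5.6   0.17] gap 0.0093 t 16.6333
toolx [-0.0082 -0.0071 -0.9999]
tin 26.0
spoon 27.0
garlic 23.0
lemon 63.0
jar 28.0
oil 16.0
```

View pics/s14.png

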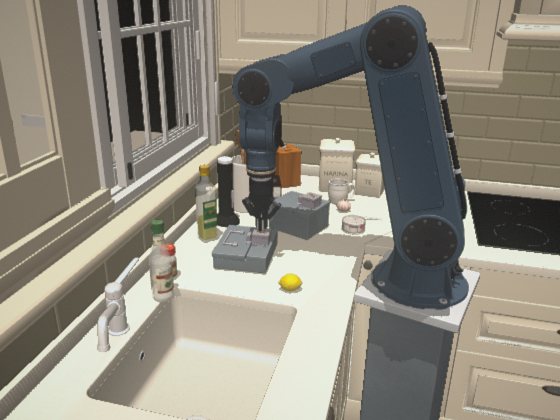

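Emit:
arm_command(commands=[[[-0.5,3.6,-0.4,0.03],[-0.6,4.2,-0.5,0.06],[-0.6,4.2,-0.5,0.06],[-0.6,4.2,-0.5,0.06]]])

```text
time_s: 17.07
position: [0.4871, 0.1186, 0.1064]
orientation: [1.175, 1.227, -1.204]
force: [-26.6, -6.4, 22.0]
finger_gap: 0.0093
```

Run:
```python
from h import *
for i in range(3):
    for _ in range(3): manip.grab_frame("wrist")
    plan()
snap("wrist","w15.png")
g=lambda a:np.clip((a/255.)**.6*255,0,255).astype(np.uint8)
def rot(f,ang,c):
    im=cv2.imread(f)
    M=cv2.getRotationMatrix2D(c,ang,5); M[:,2]+=np.array([0,200])-c
    return cv2.warpAffine(im,M,(390,400),flags=2)
cv2.imwrite("pics/b15.png",g(np.hstack([rot("pics/w13.png",-14,(300.,240.)),rot("pics/w15.png",-17.5,(300.,240.))])))
a=cv2.imread("pics/w15.png")[225:335,230:336]
cv2.imwrite("pics/w15c.png",g(cv2.resize(a,None,fx=5,fy=5,interpolation=2)))
```

```text
pos [0.487  0.1186 0.1063] phi 0.0279 j6 1.785 F [-26.8  -6.9  21.8] T [-1.44  6.37  0.23] gap 0.0091 t 17.2167
toolx [-0.0151 -0.0086 -0.9998]
pos [0.4871 0.1187 0.1064] phi 0.0279 j6 1.785 F [-27.3  -7.   21.4] T [-1.44  6.38  0.28] gap 0.0091 t 17.3667
toolx [-0.015  -0.0086 -0.9999]
pos [0.4871 0.1186 0.1064] phi 0.0279 j6 1.785 F [-28.2  -5.9  21.8] T [-1.42  6.32  0.2 ] gap 0.0091 t 17.5167
toolx [-0.015  -0.0086 -0.9999]
```

View pics/b15.png

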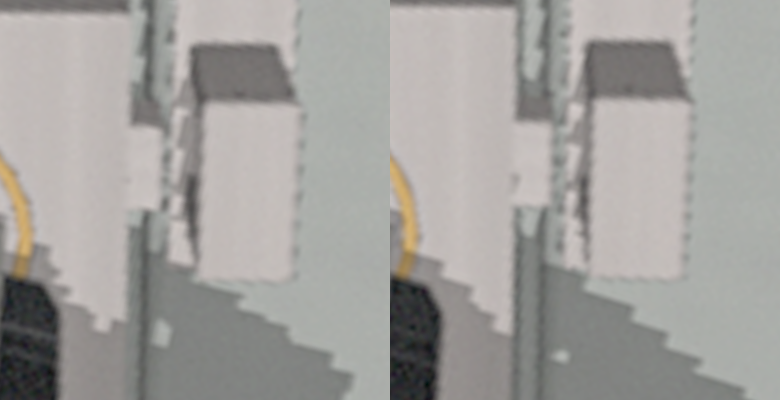

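View pics/w15c.png

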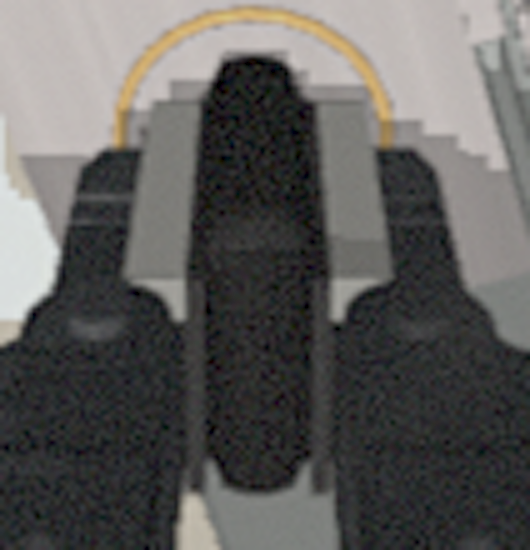

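Run:
```python
from h import *
plan(); print(manip.close_job());
```

```text
pos [0.4871 0.1186 0.1064] phi 0.0279 j6 1.785 F [-27.2  -6.4  22.3] T [-1.43  6.39  0.28] gap 0.0089 t 17.5667
toolx [-0.015  -0.0086 -0.9999]
the job is handed in; nothing more can be done
None
```

The job is handed in with the key in the low box's lock, held at what my checks indicate is the turned stop; `close_job()` returned no verdict. I turned the key back to the tall box's stop, lifted it out, wiggled it past the low box's pins, seated it on its collar and turned it clockwise, still gripped. The job took 17.6 s of the 61 s.

**Last checks**
- **Depth:** The key seated at the same height above the low case (8.4 mm, measured at the tool) as in the tall lock. The collar made hard contact there.
- **Hold:** The pose stayed steady over the last half second, with about 28 N sideways, 22 N down and 0.2–0.28 N m of twist. The gripper was closed on the head with a 9 mm gap.
- **Bolt:** In the wrist pictures the bolt stands clear of the keeper, and pushing further did not draw it back any more. The load rose instead, which fits the stop.
- **Other things:** In the last scene picture the oil bottle, spice jar, tin, lemon and garlic look unmoved. A picture comparison from above was no help because the lighting had changed.

**What disagreed**
- **Drift during the turn:** While turning, the key slid about 2.7 mm along its slot towards the front. I pushed it back and turned on to about 1.87 rad at the tool; I estimate it is still about 1 mm off the axis (limit 4 mm).
- **Lock angle:** I had no direct reading of it. The stop is inferred from the force, the twist and the bolt's position.
- **Cameras:** The top camera placed both keyholes 3–6 mm off, so I used the wrist camera, corrected by where the key actually sat in the tall lock.

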